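# Fold out the bench hook and hang up the blue tube carrier

## Robot

A 6-joint arm with a two-finger parallel gripper is mounted at the origin on the work surface. World frame = base frame: x ahead of the robot, y to its left, z up, the work surface at z = 0. Lengths are in m, angles in rad, forces in N, time in s.
With the tool pointing down it reaches from about 0.4 to 0.825 m from the base axis. Payload 7 kg.
Tool frame: the origin (TCP) lies on the centre line of the jaws, within the pads' length; the fingertips stand 19 mm ahead of it and the grasp point (between the pads) is the TCP; z points along the fingers, y is the line along which they close (so a half turn about z gives the same grasp; the last joint's range is limited). The gripper opens to 88 mm and grips with 3 to 60 N. Pads are 19 mm wide; open, the fingers measure 130 mm over their backs; the gripper's body (78 mm by 193 mm) begins 47 mm behind the grasp point.
Start: joints at [-0.842, 0.359, 0.012, 0, -1.224, -0.288], TCP at [0.288, -0.61, 0.221] pointing down, gripper open.
Joint ranges: [-3.07, 3.07], [-1.43, 2.12], [-1.02, 1.25], [-3.03, 1.67], [-3.05, -0], [-3.03, 3.03]. Speed limits (rad/s): [2.39, 2.39, 3.01, 3.14, 3.14, 3.14].

## Interface

Orientations are given as [roll, pitch, yaw] about the fixed x, y, z axes, in that order (R = Rz(yaw) Ry(pitch) Rx(roll)).
In Python, from station import arm, imaging, models gives the robot as it stands.
- The arm moves only by the tool play_rows, never from a script. Its arguments are lists of equal length, an entry for each row: "travel": the shift along the tool's x, y, z in units of 25 mm (1.0 is 25 mm), a list of three; "twist": the turn about the tool's z in units of 0.15 rad (1.0 is 0.15 rad). A call has 1 to 8 rows; each row shifts and turns the commanded pose from where the row before left it, along the tool's axes as they then stand; what a row does not reach is not made up. A row lasts 1/8 s, in which the tool goes at most 62.5 mm and 10.7 degrees, less where a joint would pass 70% of its speed; a pose out of reach is approached as far as the arm can. A call with a number of a shift or a turn outside -1 to 1 is refused whole. A call with a gripper value outside its range is refused whole. "fingers" is the opening, from 0 (shut) to 1 (fully open), set as the call begins (left out, the last holds). The fingers move at their own pace and stop on an object; "newtons" is the grip in N (left out, the last holds). Time passes only in rows, so rows that do not move let the fingers close. It gives the time, the measured TCP pose, the force, the opening and the grip force at its end, in the units of the state.
- arm.get_state(): the state, without advancing time (a new reading comes with each control period).
- imaging.grab_frame(name): name is "scene" or "top"; returns a dict with "pixels" (400x640x3 uint8, red, green, blue), "fx", "fy", "cx", "cy" (pixels), "R" (3x3) and "t" (3): a world point X has camera coordinates R X + t. Camera axes: x right, y down, z forward; pixel columns grow to the right and rows downward; lengths in m; the calibration is good to about 2 mm. A picture is of the moment at which its call begins. There is no depth.
- arm.job_done(): hands the job in; it is judged then, once.
Trained networks look in the newest picture that a camera, given by its name, has taken for a name from the list of things; names that differ only in an ending like _2 or _b are one class to them, and where a whole thing is asked for, a point or a joint stands for the part that bears it (a point fixed in the world has none). Each returns a list of dicts, best first, with "confidence" (0 to 1); they miss things now and then, are a little off and sometimes report something else, mostly with a low value. They report only what shows in the picture. A call takes as long as a camera call.
- models.boxes_of(name, camera): "extent" ([centre column, centre row, width, height] in pixels, round what is visible of it).
- models.silhouettes(name, camera): "pixels" (400x640 bool, what is visible of it) and "extent" ([centre column, centre row, width, height] in pixels, round what is visible of it).
The state is a dict: "t": time; "q": joint angles; "qd": joint speeds; "joint_efforts": joint torques, N m; "eef_pos": TCP position; "ee_rot": TCP orientation; "force": force on the tool from outside, world axes, zero at the start; "moment": the same for the moment, N m; "width": finger opening in m; "gripper_force": force on a finger pad.
Only numpy, scipy, OpenCV 4.12 (cv2) and the standard library are available. Lean on these libraries where they do the work, as an engineer would, in place of code of your own. Each camera call takes 0.05 s, during which the arm holds its last target. There are 200 camera calls.

## Task

In the microbiology lab, swing the orange folding hook all the way out from the white splash board, until it sticks straight out. Then hang the tube carrier with the blue caps on it by its steel handle, so that it hangs upright and still from the arm, between the hinge and the upright pin at the tip. Leave the red-capped carrier standing where it is.

Things in the scene. Friction and masses are not known exactly. Their poses are not given: they have to be found in the camera images.
- hook (a joint): Orange folding hook on the front of a white board (300 mm long, 20 thick, 215 high) right of the robot; its front faces +y, turned up to 10 degrees. Angle in rad: 0 = folded along the board, 1.571 = end stop, straight out. Vertical hinge axis, 32 mm in front of the board; opens clockwise seen from above. No spring, light friction (1 N at the tip); stays where left.
- hook_pin (a point): Foot of the upright round pin at the hook's tip, on its axis, level with the arm's top face, 200 mm above the bench. Pin: 12 mm diameter, rises 24 mm. Arm: straight flat bar 12 mm wide, 10 mm thick, just below this point, ending 8 mm beyond it. x of this frame points from the hinge out along the arm, z up; the hinge axis is 125 mm back along -x.
- carrier_blue: To hang: white block 50 (x) x 66 (y) x 45 mm with six blue-capped tubes, a steel strap arch over it, a blue grip on top; 164 mm high, ~180 g. Origin: centre of underside, z up. Opening under the strap, seen along x: 63 wide, z 62 (caps) to 125.5 mm (strap underside, 113 at the sides). Grip: 28 along x, 14 along y (pinch this), z 130 to 164. Hung: strap on the arm, x along it either way.
- carrier_red: A carrier of the same shape and size with red caps and a red grip, to be left alone. Origin: centre of its underside, z up.

How it is judged:
On the way:
1. the hook is swung out to within 11 degrees of straight out while the blue carrier still stands on the bench (value of joint hook above 1.38 rad and height (world z) of carrier_blue below 0.02 m), for 0.2 s.
At the end, for the whole second after the job is handed in: Hook within 11 degrees of straight out; blue carrier hung by its strap on the arm, centre 10 to 130 mm behind the pin and within 20 mm of the arm's middle, height within 10 mm, upright within 11 degrees, still; red carrier upright and within 30 mm of its start (value of joint hook above 1.38 rad and x of carrier_blue in the frame of hook_pin between -0.13 and -0.01 m and y of carrier_blue in the frame of hook_pin between -0.02 and 0.02 m and z of carrier_blue in the frame of hook_pin between -0.136 and -0.115 m and angle between carrier_blue's own z axis and vertical below 0.2 rad and linear speed of carrier_blue below 0.03 m/s and distance of carrier_red from where it was at the start of the episode below 0.03 m and angle between carrier_red's own z axis and vertical below 0.15 rad); the robot touches nothing.
It fails at once if the red carrier is knocked over or carried off (angle between carrier_red's own z axis and vertical above 0.5 rad or distance of carrier_red from where it was at the start of the episode above 0.05 m).
It also fails if it takes over 54 s, if anything falls off the work surface, if the arm or the gripper's body presses on something with over 40 N, if the wrist force passes 120 N, or if a joint passes its speed limit or range.

## Working session

There is one attempt and no reset: what is moved stays moved. The work goes in short steps, Python scripts to look and compute and a tool call to move; the robot and the scene stay as the last step left them, time stands still between calls to the robot, and variables do not carry over. Pictures are saved under pics/ and viewed, at most 10 in all, crops included, and the job is handed in when it is done.

Besides the shell and the picture viewer there is one more tool, called after ">>>" as a command line: name --pt "numbers of a row" for each row, then --argument value for the rest. play_rows: Moves the arm, as the interface text tells. Shifts and turns lie within -1 to 1; 1 stands for 25 mm of shift or 0.15 rad of turn. Its arguments: {"type":"object","properties":{"travel":{"type":"array","items":{"type":"array","items":{"type":"number"}}},"twist":{"type":"array","items":{"type":"number"}},"fingers":{"type":"number"},"newtons":{"type":"number"}},"required":["travel","twist"]}

```bash
mkdir -p pics
cat > h.py <<'E'
import numpy as np, cv2
from station import arm, imaging, models
def save(n,f): cv2.imwrite(f'pics/{n}.png',cv2.cvtColor(f['pixels'],cv2.COLOR_RGB2BGR))
def onplane(f,u,v,z):
    R=np.array(f['R']);t=np.array(f['t']);d=R.T@np.array([(u-f['cx'])/f['fx'],(v-f['cy'])/f['fy'],1]);c=-R.T@t
    return c+d*(z-c[2])/d[2]
def proj(f,X):
    p=np.array(f['R'])@np.array(X)+np.array(f['t']);return np.array([f['fx']*p[0]/p[2]+f['cx'],f['fy']*p[1]/p[2]+f['cy']])
def tri(fs,ps):
    A=[];b=[]
    for f,(u,v) in zip(fs,ps):
        R=np.array(f['R']);t=np.array(f['t'])
        for r,k in ((0,(u-f['cx'])/f['fx']),(1,(v-f['cy'])/f['fy'])):
            A.append(R[r]-k*R[2]);b.append(k*t[2]-t[r])
    A=np.array(A);b=np.array(b);x=np.linalg.lstsq(A,b,rcond=None)[0]
    return x,A@x-b
E
python3 - <<'E'
from h import *
np.set_printoptions(precision=3,suppress=True)
fs={}
for c in('scene','top'):
    f=fs[c]=imaging.grab_frame(c);save(c,f)
    print(c,f['fx'],-np.array(f['R']).T@f['t'],np.array(f['R'])[2])
    for n in('hook','carrier_blue','carrier_red'):
        print(n,[(np.round(d['extent'],1).tolist(),round(d['confidence'],2)) for d in models.boxes_of(n,c)])
s=arm.get_state();print(s['t'],s['eef_pos'],s['ee_rot'],s['width'])
a=cv2.imread('pics/scene.png');b=cv2.imread('pics/top.png')
cv2.imwrite('pics/both.png',np.vstack([a,b])[:, :] if 0 else cv2.resize(np.vstack([a,b]),(480,600)))
E
```

```text
scene 367.92177745359925 [0.873 0.555 0.774] [-0.377 -0.599 -0.706]
hook [([262.4, 142.7, 53.0, 30.2], 0.78)]
carrier_blue [([396.8, 301.2, 41.2, 59.2], 0.94)]
carrier_red [([345.4, 256.1, 36.4, 57.2], 0.57)]
top 518.8881290976851 [0.418 0.034 1.357] [ 0.111 -0.019 -0.994]
hook [([426.1, 201.7, 16.1, 63.6], 0.86)]
carrier_blue [([205.3, 226.5, 35.0, 35.4], 0.93)]
carrier_red [([269.8, 213.4, 22.6, 35.1], 0.65)]
0.4 [ 0.288 -0.61   0.221] [ 3.141 -0.    -2.701] 0.08741291361908027
```

View pics/scene.png

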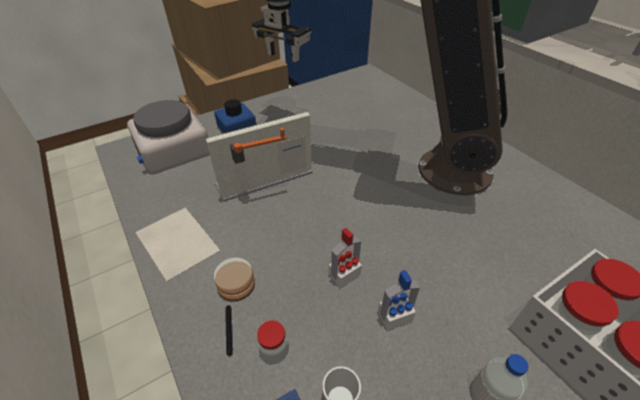

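View pics/top.png

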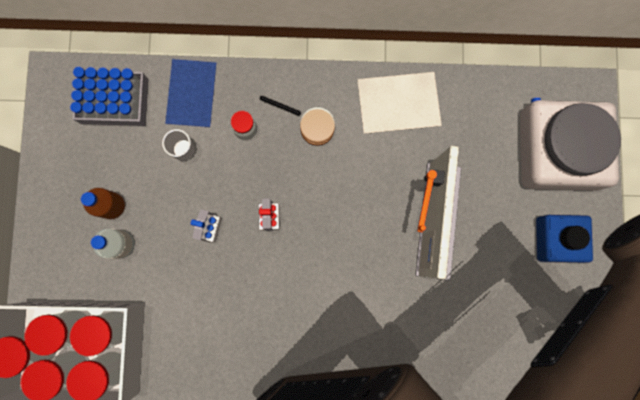

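The scene view shows the folded hook on the board, with its hinge at about (238,152) and pin at (283,135). The red carrier is at (346,256) and the blue one at (398,300). In the top view the hinge is at (432,176), the pin at (422,230), blue at (206,226) and red at (269,214). I'll look at crops of these.

Run:
```python
import cv2,numpy as np
a=cv2.imread('pics/scene.png');b=cv2.imread('pics/top.png')
def c(i,x,y,w=80,h=60): return cv2.resize(i[y:y+h,x:x+w],(400,300),interpolation=cv2.INTER_CUBIC)
cv2.imwrite('pics/crops.png',np.vstack([np.hstack([c(a,225,115),c(b,385,165,100,75)]),np.hstack([c(a,345,260),c(b,180,195)])]))
```

```text
(no output)
```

View pics/crops.png

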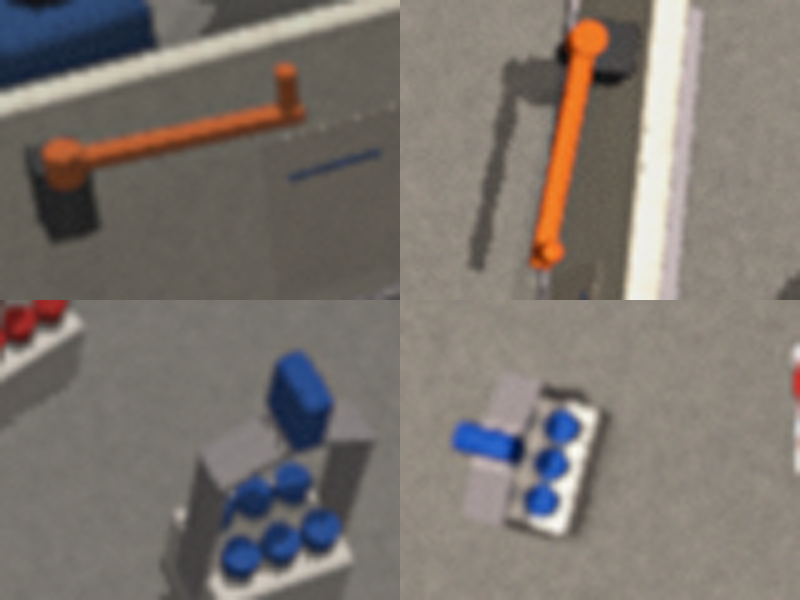

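The crops give the pixels. In the scene view the pin top is (282.4,128.6), the pin foot (282.8,136.6) and the hinge cap (237.6,145.5). In the top view the hinge cap is (432.2,174.5) and the pin top (422.8,227). The blue caps and grip are clear too. Next I'll fit the poses using both views.

```bash
cat > m.py <<'E'
from h import *
from scipy.optimize import least_squares
np.set_printoptions(precision=4,suppress=True)
S=imaging.grab_frame('scene');T=imaging.grab_frame('top')
pin=tri([S,T],[(282.4,128.8),(422.9,227.2)]);hin=tri([S,T],[(237.8,146),(432.2,174.5)])
print('pin top',pin,'hinge',hin)
d=hin[0]-pin[0];print('len',np.hypot(*d[:2]),'dir deg',np.degrees(np.arctan2(-d[1],-d[0])))
# carrier: caps row in both views, cap top z=62
cs=lambda x,y:(345+x/5,260+(y-300)/5); ct=lambda x,y:(180+(x-400)/5,195+(y-300)/5)
for p in [(241,551),(281,540),(321,525),(254,490),(293,478)]: print('S cap',onplane(S,*cs(*p),.060))
for p in [(562,425),(552,461),(543,498)]: print('T cap',onplane(T,*ct(*p),.060))
# blue grip masks
for n,f in(('S',S),('T',T)):
    h=cv2.cvtColor(f['pixels'],cv2.COLOR_RGB2HSV);m=cv2.inRange(h,(100,130,60),(130,255,255))
    k,l,st,ce=cv2.connectedComponentsWithStats(m)
    print(n,[(st[i].tolist(),ce[i].round(1).tolist()) for i in range(1,k) if 8<st[i][4]<300 and (345<ce[i][0]<425 and n=='S' or 180<ce[i][0]<225 and n=='T')])
E
python3 m.py
```

```text
pin top (array([ 0.5042, -0.2152,  0.2201]), array([-0.0006, -0.0001, -0.0003,  0.0005])) hinge (array([ 0.6267, -0.2417,  0.1957]), array([-0.0007, -0.0001, -0.0003,  0.0006]))
len 0.12539408840529584 dir deg 167.7674440141856
S cap [0.5298 0.3026 0.06  ]
S cap [0.512  0.3079 0.06  ]
S cap [0.4927 0.3118 0.06  ]
S cap [0.5057 0.2831 0.06  ]
S cap [0.4873 0.2878 0.06  ]
T cap [0.5222 0.2772 0.06  ]
T cap [0.5041 0.2814 0.06  ]
T cap [0.4855 0.285  0.06  ]
S [([399, 271, 12, 19, 147], [404.6, 279.6]), ([390, 293, 17, 11, 81], [398.3, 297.9]), ([390, 302, 23, 13, 128], [400.9, 308.2])]
T [([210, 217, 6, 6, 25], [212.0, 219.9]), ([191, 220, 13, 7, 64], [196.9, 223.1]), ([207, 225, 6, 6, 25], [209.8, 227.3]), ([205, 232, 6, 6, 27], [207.7, 234.6])]
```

Run:
```python
from h import *
np.set_printoptions(precision=4,suppress=True)
S=imaging.grab_frame('scene');T=imaging.grab_frame('top')
print('grip',tri([S,T],[(404.6,279.6),(196.9,223.1)]))
a=onplane(T,458.5,147,.215);b=onplane(T,446,278,.215);print(a,b,np.degrees(np.arctan2(*(b-a)[1::-1])))
m=cv2.inRange(cv2.cvtColor(T['pixels'],cv2.COLOR_RGB2HSV),(8,180,120),(16,255,255))
ys,xs=np.nonzero(m);k=(xs>410)&(xs<440)&(ys>183)&(ys<220);p=np.polyfit(ys[k],xs[k],1)
A=onplane(T,np.polyval(p,183),183,.2);B=onplane(T,np.polyval(p,218),218,.2);print(A,B,np.degrees(np.arctan2(*(B-A)[1::-1])))
s=arm.get_state();print(s['t'],s['eef_pos'],s['ee_rot'],s['width'])
```

```text
grip (array([0.5079, 0.2953, 0.1483]), array([ 0.0012,  0.0001,  0.0009, -0.0008]))
[ 0.6884 -0.2972  0.215 ] [ 0.3947 -0.2675  0.215 ] 174.223352340544
[ 0.6069 -0.2346  0.2   ] [ 0.5269 -0.2186  0.2   ] 168.64921276246105
0.6 [ 0.288  -0.6105  0.2214] [-3.1416  0.     -2.7008] 0.08792060897008046
```

>>> play_rows --pt "0 0 -0.5" --pt "0 0 -0.5" --pt "0 0 -0.5" --pt "0 0 -0.5" --pt "0 0 -0.5" --pt "0 0 -0.5" --pt "0 0 -0.5" --pt "0 0 -0.5" --twist '[-0.76,-0.76,-0.76,-0.76,-0.76,-0.76,-0.76,-0.76]' --fingers 0.6 --newtons 8

```text
t: 1.6
eef_pos: [0.2879, -0.6104, 0.3218]
ee_rot: [3.142, 0.0, -1.785]
force: [-0.5, -1.2, -0.6]
width: 0.0528
gripper_force: 0.0
```

```bash
cat > go.py <<'E'
import sys
from h import *
np.set_printoptions(precision=4,suppress=True)
def go(x,y,z):
    s=arm.get_state();p=np.array(s['eef_pos']);r=s['ee_rot'];w=r[2]
    d=np.array([x,y,z])-p;c,n=np.cos(w),np.sin(w)
    print(round(s['t'],2),p,'rot',np.array(r),'w',s['width'],'F',np.array(s['force']),'q',np.array(s['q']))
    print('units',np.array([c*d[0]+n*d[1],n*d[0]-c*d[1],-d[2]])/.025)
if __name__=='__main__': go(*map(float,sys.argv[1:4]))
E
python3 go.py .504 -.215 .224
```

```text
1.6 [ 0.2879 -0.6104  0.3218] rot [ 3.1416  0.     -1.7851] w 0.052837612020174896 F [-0.5423 -1.2228 -0.5518] q [-0.8419  0.318   0.1769 -0.     -1.4297  0.6277]
units [-17.2922  -5.0825   3.9114]
```

>>> play_rows --pt "-1 -0.3 0" --pt "-1 -0.3 0" --pt "-1 -0.3 0" --pt "-1 -0.3 0" --pt "-1 -0.3 0" --pt "-1 -0.3 0" --pt "-1 -0.3 0" --pt "-1 -0.3 0" --twist '[0,0,0,0,0,0,0,0]'

```text
t: 2.6
eef_pos: [0.3902, -0.4274, 0.3215]
ee_rot: [-3.141, -0.0, -1.789]
force: [1.1, 0.1, 0.5]
width: 0.0529
gripper_force: 0.0
```

>>> play_rows --pt "-1 -0.3 0" --pt "-1 -0.3 0" --pt "-1 -0.3 0" --pt "-1 -0.3 0" --pt "-1 -0.3 0" --pt "-1 -0.3 0" --pt "-1 -0.3 0" --pt "-1 -0.3 0" --twist '[0,0,0,0,0,0,0,0]'

```text
t: 3.6
eef_pos: [0.492, -0.2451, 0.3215]
ee_rot: [-3.141, 0.0, -1.789]
force: [-0.2, 0.4, -0.0]
width: 0.0524
gripper_force: 0.0
```

>>> play_rows --pt "-0.8 -0.2 0" --pt "-0.5 -0.1 0.5" --pt "0 0 1" --pt "0 0 0" --twist '[0,0,0,0]' --fingers 0.5

```text
t: 4.1
eef_pos: [0.5046, -0.2154, 0.2815]
ee_rot: [3.137, -0.0, -1.789]
force: [-0.4, -0.6, 0.2]
width: 0.0438
gripper_force: 0.0
```

```bash
python3 go.py .504 -.215 .224
python3 - <<'E'
from h import *
a=[imaging.grab_frame(n)['pixels'] for n in('scene','top')]
i=np.hstack([cv2.resize(a[0][80:200,210:330],(400,400)),cv2.resize(a[1][165:285,380:500],(400,400))])
cv2.imwrite('pics/pre.png',i[:,:,::-1])
E
```

```text
4.1 [ 0.5046 -0.2154  0.2815] rot [ 3.1372 -0.0001 -1.7889] w 0.04382409733675777 F [-0.427  -0.6089  0.2247] q [-0.0467  0.1187 -0.1685 -0.0007 -1.288  -0.1711]
units [-0.0082  0.0281  2.2992]
```

View pics/pre.png

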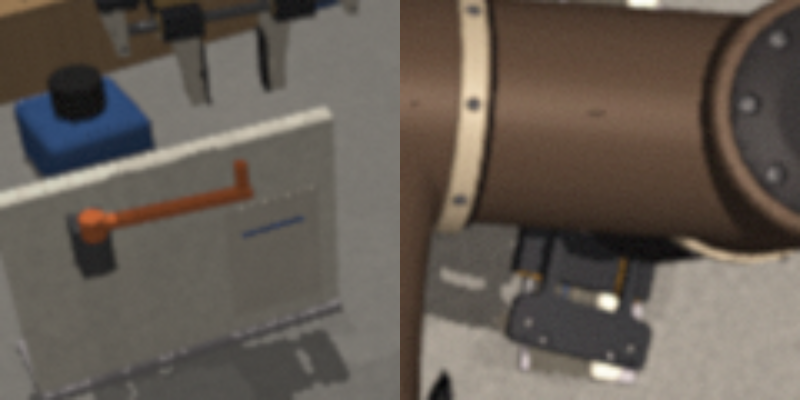

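The fingers straddle the line above the pin (scene crop: tips at (200,100) and (270,88), pin at (240,165)). I'll descend and grip lightly.

>>> play_rows --pt "0 0 0.8" --pt "0 0 0.8" --pt "0 0 0.7" --pt "0 0 0" --twist '[0,0,0,0]'

```text
t: 4.7
eef_pos: [0.5056, -0.2161, 0.2262]
ee_rot: [3.14, -0.0, -1.789]
force: [-0.4, -0.4, 0.1]
width: 0.0437
gripper_force: 0.0
```

>>> play_rows --pt "0 0 0" --pt "0 0 0" --pt "0 0 0" --pt "0 0 0" --pt "0 0 0" --pt "0 0 0" --twist '[0,0,0,0,0,0]' --fingers 0.0 --newtons 8

```text
t: 5.45
eef_pos: [0.506, -0.2158, 0.2264]
ee_rot: [3.142, -0.0, -1.789]
force: [-0.6, 0.8, 0.6]
width: 0.0007
gripper_force: 0.0
```

Run:
```python
from h import *
a=[imaging.grab_frame(n)['pixels'] for n in('scene','top')]
i=np.hstack([cv2.resize(a[0][90:165,220:320],(800,600),interpolation=cv2.INTER_CUBIC)])
cv2.imwrite('pics/miss.png',i[:,:,::-1])
```

```text
(no output)
```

View pics/miss.png

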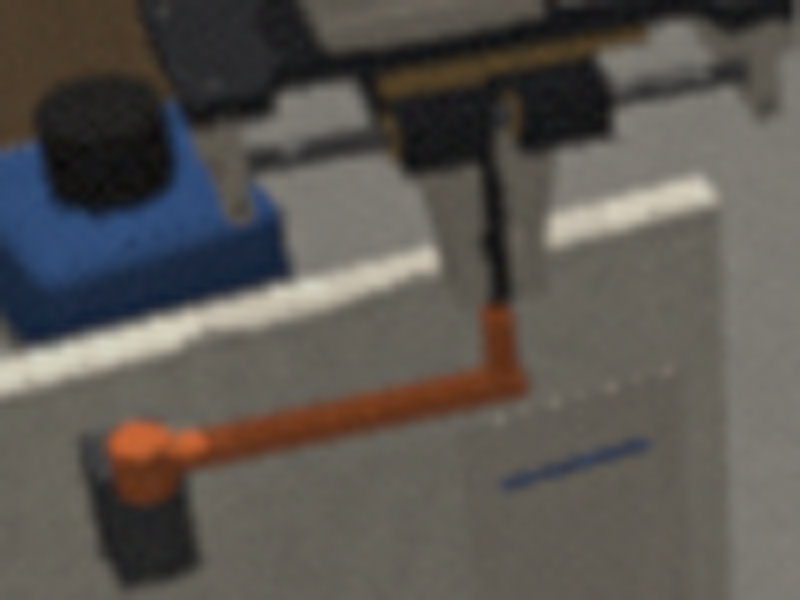

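Run:
```python
from h import *
f=imaging.grab_frame('scene')
for X in [(.506,-.216,.2074),(.506,-.216,.2264),(.506,-.206,.2074),(.504,-.215,.22),(.504,-.215,.2),(.504,-.215,.224)]: print(X,proj(f,X))
print('pin seen top 282.4,128.6')
```

```text
(0.506, -0.216, 0.2074) [281.80226757 132.82521994]
(0.506, -0.216, 0.2264) [281.25093962 126.82853943]
(0.506, -0.206, 0.2074) [283.56584215 134.58271733]
(0.504, -0.215, 0.22) [282.2690103  128.81420741]
(0.504, -0.215, 0.2) [282.83195735 135.06485482]
(0.504, -0.215, 0.224) [282.15449152 127.54265524]
pin seen top 282.4,128.6
```

Run:
```python
from h import *
f=imaging.grab_frame('scene')['pixels'].astype(int);o=cv2.imread('pics/scene.png')[:,:,::-1].astype(int)
d=np.abs(f-o).sum(2)
print('cols',*range(270,294,1))
for r in range(118,140): print(r,*d[r,270:294])
```

```text
cols 270 271 272 273 274 275 276 277 278 279 280 281 282 283 284 285 286 287 288 289 290 291 292 293
118 147 151 158 136 70 37 38 21 11 48 156 280 300 257 249 302 313 289 169 41 9 23 12 20
119 153 148 150 131 59 17 63 108 136 222 354 479 451 377 321 332 347 286 148 36 13 22 13 10
120 132 104 94 49 49 168 226 284 285 331 442 529 499 399 315 312 310 235 115 23 8 12 7 3
121 48 36 26 23 133 291 318 320 311 325 401 501 475 368 253 224 187 118 62 5 4 2 8 4
122 7 11 7 33 127 281 325 306 288 273 304 371 383 244 126 80 58 27 9 7 11 6 7 1
123 20 42 50 66 121 251 273 239 198 157 128 196 243 142 46 12 21 25 11 2 2 9 3 3
124 58 102 127 120 134 164 155 117 71 33 38 122 205 133 50 13 29 32 21 1 10 1 4 2
125 112 106 91 70 42 42 45 33 24 19 39 118 204 164 66 31 34 26 19 0 7 3 4 2
126 55 29 14 2 5 2 15 31 21 18 39 127 206 163 63 25 25 19 9 1 2 5 1 3
127 6 9 8 8 3 1 6 29 31 28 66 154 204 139 46 12 2 5 3 2 6 5 2 0
128 6 4 11 4 1 6 2 11 23 37 81 165 189 129 24 6 2 6 6 4 3 0 3 0
129 4 1 2 5 3 4 7 3 3 17 70 119 121 90 22 6 11 5 7 3 7 4 5 7
130 2 2 4 4 10 2 3 7 4 5 17 47 50 25 3 4 2 5 3 3 6 10 2 6
131 4 3 2 4 1 9 7 4 3 1 5 1 4 2 9 6 3 2 11 7 5 4 2 7
132 2 2 1 9 5 1 2 9 7 3 8 5 3 1 4 4 2 3 2 3 2 2 5 2
133 7 10 3 1 3 2 0 6 5 2 4 3 4 3 4 4 2 6 2 3 10 0 9 1
134 4 1 10 2 7 4 4 3 3 2 5 6 10 3 10 4 2 6 3 4 3 9 6 1
135 10 7 4 2 10 5 3 12 20 19 8 6 5 6 13 14 4 7 8 6 2 3 1 2
136 11 2 5 11 27 32 45 60 79 77 42 16 6 13 35 39 7 4 2 8 4 0 1 2
137 29 37 49 65 82 99 111 124 124 122 95 35 5 23 55 29 5 1 9 2 3 7 7 1
138 96 105 115 117 128 121 123 114 107 96 63 33 6 11 12 5 2 8 6 2 5 2 7 1
139 124 114 108 106 97 83 61 30 27 16 11 3 8 5 2 4 11 0 1 4 2 4 11 8
```

The closed fingertips sit right at the pin's top: the image difference ends at about (282,130). So they reach less far down than I assumed. I'll open, go lower in small steps watching the force, and regrip.

>>> play_rows --pt "0 0 -0.4" --pt "0 0 0" --pt "0 0 0" --pt "0 0 0" --pt "0 0 0" --pt "0 0 0.4" --pt "0 0 0.2" --pt "0 0 0" --twist '[0,0,0,0,0,0,0,0]' --fingers 0.4

```text
t: 6.65
eef_pos: [0.5056, -0.2157, 0.2205]
ee_rot: [3.14, -0.0, -1.789]
force: [0.3, 0.3, -0.1]
width: 0.0351
gripper_force: 0.0
```

>>> play_rows --pt "0 0 0.2" --pt "0 0 0" --twist '[0,0]'

```text
t: 6.9
eef_pos: [0.5058, -0.2157, 0.216]
ee_rot: [3.141, 0.0, -1.789]
force: [0.2, 0.9, 0.3]
width: 0.0352
gripper_force: 0.0
```

```bash
python3 go.py .504 -.215 .21;python3 - <<'E'
from h import *
a=[imaging.grab_frame(n)['pixels'] for n in('scene','top')]
i=np.hstack([cv2.resize(a[0][90:165,220:320],(800,600),interpolation=cv2.INTER_CUBIC)])
cv2.imwrite('pics/open.png',i[:,:,::-1])
E
```

```text
6.9 [ 0.5058 -0.2157  0.216 ] rot [ 3.141   0.0001 -1.7889] w 0.035166305376278975 F [0.2298 0.9393 0.2866] q [-0.0469  0.1576 -0.2735 -0.0002 -1.1403 -0.1711]
units [-0.0116  0.0764  0.2383]
```

View pics/open.png

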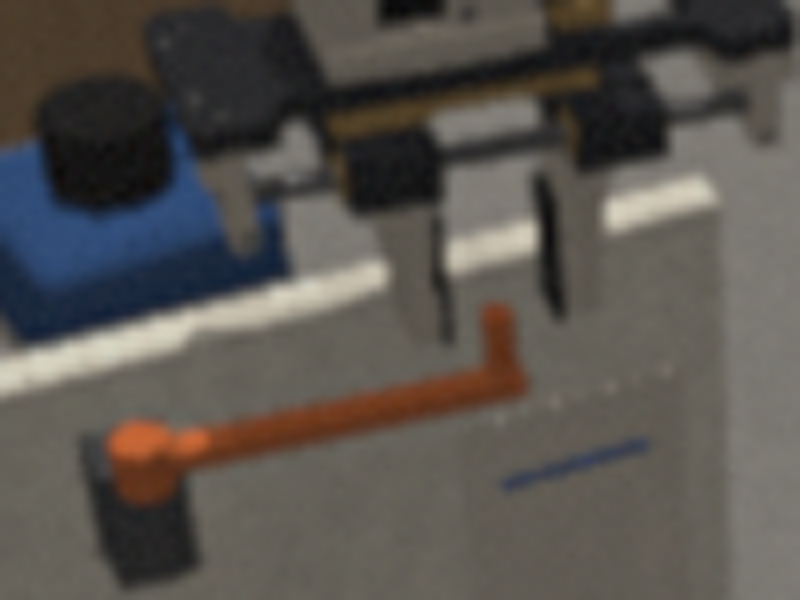

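>>> play_rows --pt "0 0 0.2" --pt "0 0 0" --pt "0 0 0" --pt "0 0 0" --pt "0 0 0" --pt "0 0 0" --twist '[0,0,0,0,0,0]' --fingers 0.0

```text
t: 7.75
eef_pos: [0.506, -0.2158, 0.2114]
ee_rot: [-3.142, 0.0, -1.789]
force: [0.0, -0.5, -2.2]
width: 0.0115
gripper_force: 8.0
```

Gripped the pin: width is 11.5 mm at 8 N. Next I'll work out the arc.

Run:
```python
import numpy as np
w=-1.789;c,s=np.cos(w),np.sin(w)
a=np.radians(np.linspace(168,84,13));P=.125*np.c_[np.cos(a),np.sin(a)]
D=np.diff(P,axis=0)/.025
print(np.round(np.c_[c*D[:,0]+s*D[:,1],s*D[:,0]-c*D[:,1]],2).tolist())
print(np.array([.5058,-.2157])-P[0]+P[[6,12]])
```

```text
[[-0.61, -0.03], [-0.6, -0.11], [-0.58, -0.18], [-0.56, -0.25], [-0.52, -0.31], [-0.48, -0.38], [-0.43, -0.43], [-0.38, -0.48], [-0.31, -0.52], [-0.25, -0.56], [-0.18, -0.58], [-0.11, -0.6]]
[[ 0.55459529 -0.14056184]
 [ 0.64113451 -0.11737372]]
```

>>> play_rows --pt "-0.61 -0.03 0" --pt "-0.6 -0.11 0" --pt "-0.58 -0.18 0" --pt "-0.56 -0.25 0" --pt "-0.52 -0.31 0" --pt "-0.48 -0.38 0" --pt "0 0 0" --twist '[0,0,0,0,0,0,0]'

```text
t: 8.62
eef_pos: [0.5545, -0.1372, 0.2111]
ee_rot: [3.139, 0.003, -1.787]
force: [-8.5, 12.1, 8.2]
width: 0.0113
gripper_force: 8.0
```

>>> play_rows --pt "-0.43 -0.43 0" --pt "-0.38 -0.48 0" --pt "-0.31 -0.52 0" --pt "-0.25 -0.56 0" --pt "-0.18 -0.58 0" --pt "-0.11 -0.6 0" --pt "0 0 0" --twist '[0,0,0,0,0,0,0]'

```text
t: 9.5
eef_pos: [0.6417, -0.1158, 0.2107]
ee_rot: [3.14, 0.001, -1.788]
force: [-3.8, 6.6, 0.5]
width: 0.0112
gripper_force: 8.0
```

>>> play_rows --pt "0.0 -0.2 0" --pt "0.0 -0.2 0" --pt "0 0 0" --twist '[0,0,0]'

```text
t: 9.88
eef_pos: [0.6483, -0.1174, 0.2105]
ee_rot: [3.135, 0.001, -1.789]
force: [-13.9, 12.0, 6.3]
width: 0.0249
gripper_force: 8.0
```

At the end stop the resistance rose to about 14 N. Releasing and rising.

>>> play_rows --pt "0 0.2 0" --pt "0 0 0" --pt "0 0 0" --pt "0 0 -0.5" --pt "0 0 -1" --pt "0 0 -1" --pt "0 0 -1" --pt "0 0 -1" --twist '[0,0,0,0,0,0,0,0]' --fingers 0.6

```text
t: 10.88
eef_pos: [0.6463, -0.1188, 0.3258]
ee_rot: [-3.14, -0.0, -1.789]
force: [0.7, -0.4, 0.5]
width: 0.0527
gripper_force: 0.0
```

```bash
python3 go.py .508 .295 .25
```

```text
10.88 [ 0.6463 -0.1188  0.3258] rot [-3.1403 -0.     -1.789 ] w 0.05266290567916072 F [ 0.6872 -0.404   0.4932] q [ 0.1146  0.2852  0.14    0.0004 -1.4244 -0.3329]
units [-14.9636   8.9842   3.0336]
```

>>> play_rows --pt "-1 0.6 0" --pt "-1 0.6 0" --pt "-1 0.6 0" --pt "-1 0.6 0" --pt "-1 0.6 0" --pt "-1 0.6 0" --pt "-1 0.6 0" --pt "-1 0.6 0" --twist '[0,0,0,0,0,0,0,0]'

```text
t: 11.88
eef_pos: [0.5722, 0.1034, 0.3251]
ee_rot: [-3.14, 0.001, -1.789]
force: [0.2, 0.5, -0.2]
width: 0.0527
gripper_force: 0.0
```

>>> play_rows --pt "-1 0.6 0" --pt "-1 0.6 0" --pt "-1 0.6 0" --pt "-1 0.6 0" --pt "-1 0.6 0" --pt "-1 0.6 0" --pt "-1 0.6 0" --pt "0 0 0" --twist '[0,0,0,0,0,0,0,0]'

```text
t: 12.88
eef_pos: [0.5073, 0.2978, 0.3246]
ee_rot: [-3.141, 0.001, -1.787]
force: [0.7, -0.5, -0.2]
width: 0.0524
gripper_force: 0.0
```

```bash
python3 go.py .508 .295 .2
python3 - <<'E'
from h import *
a=[imaging.grab_frame(n)['pixels'] for n in('scene','top')]
cv2.imwrite('pics/h_s.png',a[0][:,:,::-1]);cv2.imwrite('pics/h_t.png',a[1][:,:,::-1])
i=np.hstack([cv2.resize(a[0][120:220,210:310],(400,400),interpolation=cv2.INTER_CUBIC),cv2.resize(a[1][140:240,370:470],(400,400),interpolation=cv2.INTER_CUBIC)])
cv2.imwrite('pics/hook.png',i[:,:,::-1])
E
```

```text
12.88 [0.5073 0.2978 0.3246] rot [-3.141   0.0007 -1.7868] w 0.05243608126456636 F [ 0.6957 -0.5145 -0.1708] q [ 0.863   0.1667 -0.016   0.0002 -1.3872 -1.0791]
units [ 0.1014 -0.0512  4.9847]
```

View pics/hook.png

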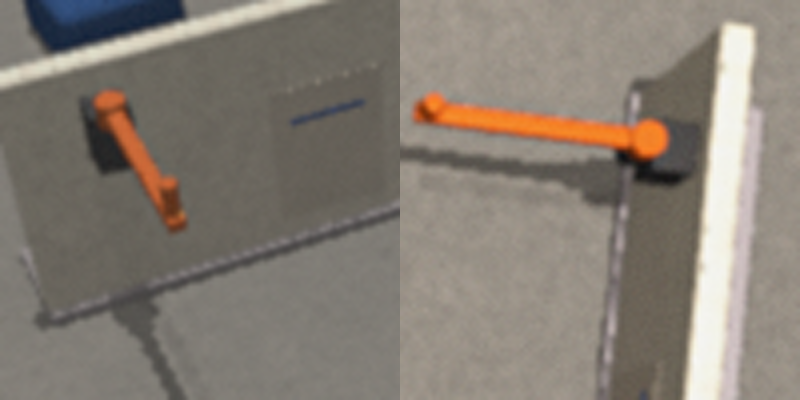

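The hook sticks straight out: pin at about (171,180) in the scene crop and (431,105) in the top crop. Next I'll descend on the blue grip and measure the hook.

>>> play_rows --pt "0.1 -0.05 1" --pt "0 0 1" --pt "0 0 1" --pt "0 0 1" --pt "0 0 1" --pt "0 0 0.8" --pt "0 0 0.7" --pt "0 0 0" --twist '[0,0,0,0,0,0,0,0]'

```text
t: 13.98
eef_pos: [0.5081, 0.2922, 0.1606]
ee_rot: [3.14, -0.002, -1.79]
force: [-0.3, -0.4, 0.4]
width: 0.0526
gripper_force: 0.0
```

```bash
python3 go.py .508 .295 .146
python3 - <<'E'
from h import *
np.set_printoptions(precision=4,suppress=True)
S=imaging.grab_frame('scene');T=imaging.grab_frame('top')
p=tri([S,T],[(252.7,165.3),(377.8,166.3)])[0];h=tri([S,T],[(237.6,144.6),(432.5,174.3)])[0]
print(p,h,np.hypot(*(p-h)[:2]),np.degrees(np.arctan2(*(p-h)[1::-1])))
T0=cv2.imread('pics/h_t.png')[:,:,::-1]
m=cv2.inRange(cv2.cvtColor(np.ascontiguousarray(T0),cv2.COLOR_RGB2HSV),(8,180,120),(16,255,255))
ys,xs=np.nonzero(m);k=(xs>384)&(xs<423)&(ys>160)&(ys<180);q=np.polyfit(xs[k],ys[k],1)
A=onplane(T,423,np.polyval(q,423),.2);B=onplane(T,384,np.polyval(q,384),.2);print(A,B,np.degrees(np.arctan2(*(B-A)[1::-1])))
i=cv2.resize(S['pixels'][240:340,340:440],(600,600),interpolation=cv2.INTER_CUBIC)
cv2.imwrite('pics/grip.png',i[:,:,::-1])
E
```

```text
13.97 [0.5081 0.2922 0.1606] rot [ 3.1405 -0.002  -1.7899] w 0.05255374103037885 F [-0.2605 -0.3814  0.4393] q [ 0.8553  0.2619 -0.2725 -0.     -1.0387 -1.0744]
units [-0.1086  0.028   0.5824]
[ 0.6384 -0.1145  0.2209] [ 0.6265 -0.2414  0.2004] 0.12744527451851798 84.62957296338962
[ 0.6281 -0.2201  0.2   ] [ 0.6372 -0.1312  0.2   ] 84.15799322895606
```

View pics/grip.png

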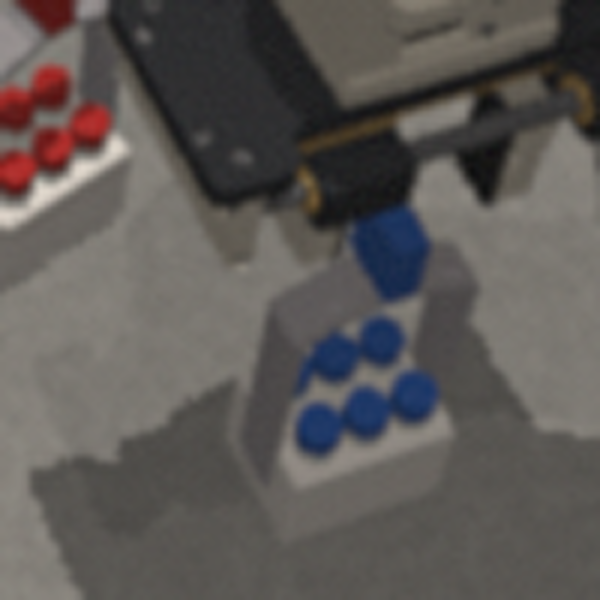

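Run:
```python
from h import *
f=imaging.grab_frame('scene')
for z in(.1606,.15,.1416):
  for s in(-1,1):
    for o in (0,.0095): print(z,s,o,((proj(f,(.508-s*.0254+.2165*o,.2922+s*.0056+.976*o,z))-[340,240])*6).round())
print('grip top face corners',[((proj(f,np.array([.508,.295,.164])+a*np.array([.2165,.976,0])+b*np.array([.976,-.2165,0]))-[340,240])*6).round().tolist() for a,b in((.014,.007),(.014,-.007),(-.014,.007),(-.014,-.007))])
```

```text
0.1606 -1 0 [320. 234.]
0.1606 -1 0.0095 [334. 257.]
0.1606 1 0 [460. 188.]
0.1606 1 0.0095 [474. 210.]
0.15 -1 0 [316. 252.]
0.15 -1 0.0095 [330. 275.]
0.15 1 0 [454. 206.]
0.15 1 0.0095 [469. 228.]
0.1416 -1 0 [313. 266.]
0.1416 -1 0.0095 [326. 289.]
0.1416 1 0 [449. 220.]
0.1416 1 0.0095 [464. 243.]
grip top face corners [[401.0, 251.0], [439.0, 238.0], [358.0, 183.0], [396.0, 171.0]]
```

>>> play_rows --pt "-0.1 0 0.3" --pt "0 0 0.3" --pt "0 0 0.1" --pt "0 0 0" --twist '[0,0,0,0]'

```text
t: 14.62
eef_pos: [0.5086, 0.2959, 0.1435]
ee_rot: [3.141, -0.001, -1.789]
force: [0.8, -0.4, -0.7]
width: 0.0525
gripper_force: 0.0
```

>>> play_rows --pt "0 0 0" --pt "0 0 0" --pt "0 0 0" --pt "0 0 0" --pt "0 0 0" --pt "0 0 0" --pt "0 0 0" --twist '[0,0,0,0,0,0,0]' --fingers 0.0 --newtons 25

```text
t: 15.5
eef_pos: [0.5088, 0.296, 0.1439]
ee_rot: [-3.142, -0.0, -1.789]
force: [-0.0, -0.4, -0.5]
width: 0.0138
gripper_force: 25.0
```

Grip is closed on the blue handle at 13.8 mm. I'll lift it high to clear the red carrier, twisting to the hook's heading of about 84.3°.

>>> play_rows --pt "0 0 -0.4" --pt "0 0 -0.8" --pt "0 0 -1" --pt "0 0 -1" --pt "0 0 -1" --pt "0 0 -1" --pt "0 0 -1" --pt "0 0 -1" --twist '[0,0,0,0,0,0,0,0]'

```text
t: 16.5
eef_pos: [0.5085, 0.2958, 0.3252]
ee_rot: [3.142, 0.0, -1.789]
force: [0.1, 0.1, -1.8]
width: 0.0139
gripper_force: 25.0
```

>>> play_rows --pt "0 0 -1" --pt "0 0 -0.6" --pt "0 0 0" --pt "0 0 0" --pt "0 0 0" --twist '[0,0,-0.4,-0.39,0]'

```text
t: 17.12
eef_pos: [0.5085, 0.2959, 0.3637]
ee_rot: [3.141, -0.0, -1.671]
force: [-0.6, 0.1, -2.1]
width: 0.0137
gripper_force: 25.0
```

```bash
python3 go.py .647 -.037 .257
```

```text
17.12 [0.5085 0.2959 0.3637] rot [ 3.1411 -0.0003 -1.6707] w 0.013679632082822982 F [-0.5923  0.1331 -2.068 ] q [ 0.8589  0.1588  0.0597 -0.0002 -1.4723 -0.9588]
units [12.696  -6.8397  4.2681]
```

>>> play_rows --pt "0.6 -0.3 0" --pt "1 -0.54 0" --pt "1 -0.54 0" --pt "1 -0.54 0" --pt "1 -0.54 0" --pt "1 -0.54 0" --pt "1 -0.54 0" --pt "1 -0.54 0" --twist '[0,0,0,0,0,0,0,0]'

```text
t: 18.12
eef_pos: [0.5916, 0.0951, 0.3639]
ee_rot: [3.141, -0.0, -1.672]
force: [0.3, -0.1, -2.3]
width: 0.0139
gripper_force: 25.0
```

>>> play_rows --pt "1 -0.54 0" --pt "1 -0.54 0" --pt "1 -0.54 0" --pt "1 -0.54 0" --pt "0.7 -0.38 0" --pt "0.4 -0.2 0" --pt "0 0 0" --twist '[0,0,0,0,0,0,0]'

```text
t: 19.0
eef_pos: [0.6469, -0.0374, 0.3636]
ee_rot: [3.141, -0.0, -1.671]
force: [-0.0, 0.8, -1.7]
width: 0.0138
gripper_force: 25.0
```

>>> play_rows --pt "0 0 0.8" --pt "0 0 1" --pt "0 0 1" --pt "0 0 1" --pt "0 0 0.4" --pt "0 0 0" --pt "0 0 0" --twist '[0,0,0,0,0,0,0]'

```text
t: 19.88
eef_pos: [0.6474, -0.0366, 0.2602]
ee_rot: [-3.14, 0.0, -1.67]
force: [0.3, 0.1, -0.6]
width: 0.0138
gripper_force: 25.0
```

```bash
python3 go.py .647 -.037 .257;  python3 - <<'E'
from h import *
a=[imaging.grab_frame(n)['pixels'] for n in('scene','top')]
i=np.hstack([cv2.resize(a[0][100:220,210:330],(400,400),interpolation=cv2.INTER_CUBIC),cv2.resize(a[1][110:230,330:450],(400,400),interpolation=cv2.INTER_CUBIC)])
cv2.imwrite('pics/thread.png',i[:,:,::-1])
E
```

```text
19.88 [ 0.6474 -0.0366  0.2602] rot [-3.1398  0.0002 -1.6699] w 0.013832510763468003 F [ 0.3208  0.14   -0.5885] q [ 0.244   0.2936  0.0064  0.0004 -1.2819 -0.3432]
units [0.0158 0.0157 0.1271]
```

View pics/thread.png

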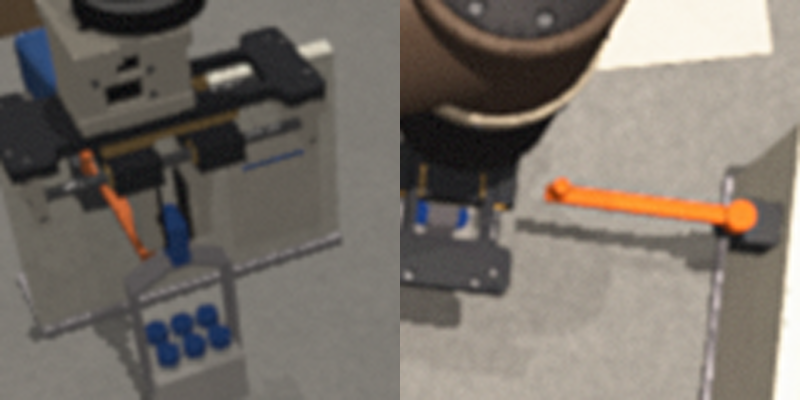

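The carrier hangs upright, lined up in front of the hook tip (scene crop: strap at (180,265), pin at (147,250)). I'll slide it along the arm.

>>> play_rows --pt "0.5 0 0.1" --pt "0.8 0 0" --pt "0.8 0 0" --pt "0.8 0 0" --pt "0.8 0 0" --pt "0 0 0" --twist '[0,0,0,0,0,0]'

```text
t: 20.72
eef_pos: [0.6373, -0.1311, 0.2563]
ee_rot: [3.141, -0.0, -1.672]
force: [0.4, 0.5, -1.6]
width: 0.014
gripper_force: 25.0
```

>>> play_rows --pt "0.7 0 0" --pt "0.7 0 0" --pt "0.7 0 0" --pt "0 0 0" --twist '[0,0,0,0]'

```text
t: 21.22
eef_pos: [0.6322, -0.1828, 0.2562]
ee_rot: [3.141, -0.0, -1.672]
force: [0.2, 1.0, -1.5]
width: 0.0137
gripper_force: 25.0
```

>>> play_rows --pt "0 0 0.4" --pt "0 0 0.4" --pt "0 0 0.2" --pt "0 0 0.2" --pt "0 0 0" --twist '[0,0,0,0,0]'

```text
t: 21.85
eef_pos: [0.6323, -0.181, 0.2259]
ee_rot: [3.141, -0.0, -1.67]
force: [0.2, -0.8, -1.4]
width: 0.0138
gripper_force: 25.0
```

```bash
python3 go.py .633 -.182 .2184;  python3 - <<'E'
from h import *
a=[imaging.grab_frame(n)['pixels'] for n in('scene','top')]
i=np.hstack([cv2.resize(a[0][100:220,190:310],(400,400),interpolation=cv2.INTER_CUBIC),cv2.resize(a[1][110:230,350:470],(400,400),interpolation=cv2.INTER_CUBIC)])
cv2.imwrite('pics/low.png',i[:,:,::-1])
E
```

```text
21.85 [ 0.6323 -0.181   0.2259] rot [ 3.1409 -0.     -1.6701] w 0.013807300995040796 F [ 0.1562 -0.8181 -1.421 ] q [ 0.0171  0.3283 -0.0221 -0.0001 -1.2211 -0.1164]
units [ 0.0384 -0.0305  0.2994]
```

>>> play_rows --pt "0 0 0.1" --pt "0 0 0.1" --pt "0 0 0.06" --pt "0 0 0" --twist '[0,0,0,0]'

```text
t: 22.45
eef_pos: [0.6323, -0.1812, 0.2197]
ee_rot: [3.141, -0.0, -1.67]
force: [-0.1, 0.8, -1.0]
width: 0.0137
gripper_force: 25.0
```

>>> play_rows --pt "0 0 0.06" --pt "0 0 0" --pt "0 0 0" --twist '[0,0,0]'

```text
t: 22.82
eef_pos: [0.6325, -0.1811, 0.2184]
ee_rot: [-3.142, 0.0, -1.67]
force: [0.5, 0.6, -1.0]
width: 0.0135
gripper_force: 25.0
```

>>> play_rows --pt "0 0 0.06" --pt "0 0 0" --pt "0 0 0" --twist '[0,0,0]'

```text
t: 23.2
eef_pos: [0.6325, -0.1812, 0.2183]
ee_rot: [-3.14, -0.0, -1.67]
force: [-2.8, 1.9, 5.6]
width: 0.0138
gripper_force: 25.0
```

The strap rests on the arm (Fz +5.6 N). Releasing, then straight up.

>>> play_rows --pt "0 0 0" --pt "0 0 0" --pt "0 0 0" --pt "0 0 0" --pt "0 0 0" --pt "0 0 0" --pt "0 0 0" --pt "0 0 0" --twist '[0,0,0,0,0,0,0,0]' --fingers 0.5

```text
t: 24.2
eef_pos: [0.6325, -0.1811, 0.2169]
ee_rot: [-3.142, 0.0, -1.67]
force: [-0.5, 0.3, -0.1]
width: 0.0434
gripper_force: 0.0
```

>>> play_rows --pt "0 0 -0.3" --pt "0 0 -0.6" --pt "0 0 -1" --pt "0 0 -1" --pt "0 0 -1" --pt "0 0 -1" --pt "0 0 -1" --pt "0 0 -1" --twist '[0,0,0,0,0,0,0,0]'

```text
t: 25.2
eef_pos: [0.6323, -0.1813, 0.3918]
ee_rot: [-3.14, -0.0, -1.67]
force: [-0.1, 0.6, -0.6]
width: 0.0439
gripper_force: 0.0
```

>>> play_rows --pt "0 1 0" --pt "0 1 0" --pt "0 1 0" --pt "0 1 0" --pt "0 1 0" --pt "0 1 0" --pt "0 1 0" --pt "0 1 0" --twist '[0,0,0,0,0,0,0,0]'

```text
t: 26.2
eef_pos: [0.4325, -0.1614, 0.3908]
ee_rot: [-3.14, 0.0, -1.67]
force: [0.8, 0.3, -0.8]
width: 0.0437
gripper_force: 0.0
```

Run:
```python
from h import *
a=[imaging.grab_frame(n)['pixels'] for n in('scene','top')]
b=imaging.grab_frame('scene')['pixels'][130:250,190:310].astype(int)
print('motion',np.abs(b-a[0][130:250,190:310]).max())
for n in('hook','carrier_blue','carrier_red'):
  for c in('scene','top'): print(n,c,[(np.round(d['extent'],1).tolist(),round(d['confidence'],2)) for d in models.boxes_of(n,c)])
i=np.hstack([cv2.resize(a[0][120:220,190:290],(400,400),interpolation=cv2.INTER_CUBIC),cv2.resize(a[1][120:220,370:470],(400,400),interpolation=cv2.INTER_CUBIC)])
cv2.imwrite('pics/end.png',i[:,:,::-1]);print(arm.get_state()['t'])
```

```text
motion 23
hook scene [([246.4, 162.2, 23.9, 38.4], 0.49)]
hook top [([405.9, 172.5, 59.3, 14.6], 0.78)]
carrier_blue scene [([246.8, 162.2, 25.1, 36.6], 0.63), ([249.1, 174.3, 37.3, 56.4], 0.62)]
carrier_blue top [([398.9, 177.7, 30.1, 41.7], 0.98), ([267.1, 213.0, 20.9, 31.8], 0.25)]
carrier_red scene [([346.6, 254.4, 30.6, 61.2], 0.66)]
carrier_red top [([269.4, 212.9, 22.9, 28.6], 0.81)]
26.65
```

View pics/end.png

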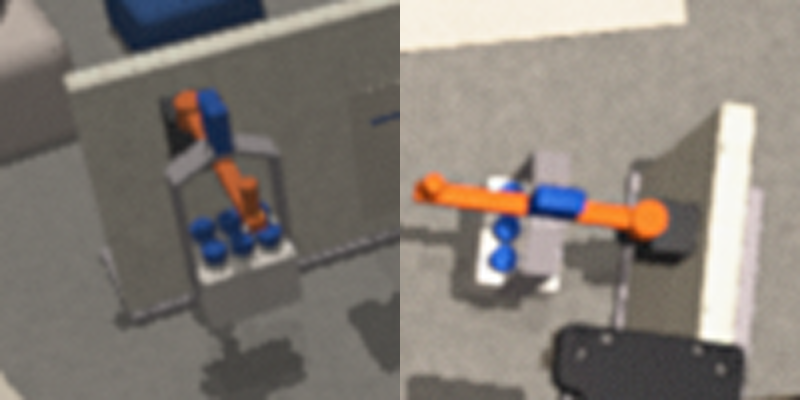

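It hangs on the arm between hinge and pin (scene crop: strap at about (225,150), pin at (250,190)), with the gripper well clear. I'll let it settle, then check stillness and tilt.

>>> play_rows --pt "0 1 0" --pt "0 0 0" --pt "0 0 0" --pt "0 0 0" --pt "0 0 0" --pt "0 0 0" --pt "0 0 0" --pt "0 0 0" --twist '[0,0,0,0,0,0,0,0]'

```text
t: 27.65
eef_pos: [0.4086, -0.1588, 0.3894]
ee_rot: [-3.142, 0.0, -1.67]
force: [0.1, -0.5, -1.0]
width: 0.0435
gripper_force: 0.0
```

>>> play_rows --pt "0 0 0" --pt "0 0 0" --pt "0 0 0" --pt "0 0 0" --pt "0 0 0" --pt "0 0 0" --pt "0 0 0" --pt "0 0 0" --twist '[0,0,0,0,0,0,0,0]'

```text
t: 28.65
eef_pos: [0.4086, -0.1588, 0.3894]
ee_rot: [3.142, -0.0, -1.67]
force: [0.5, 0.7, 0.9]
width: 0.0439
gripper_force: 0.0
```

Run:
```python
from h import *
np.set_printoptions(precision=4,suppress=True)
F=[imaging.grab_frame('scene') for _ in range(6)];T=imaging.grab_frame('top')
def caps(f,x0,x1,y0,y1):
    p=f['pixels'][y0:y1,x0:x1];m=cv2.inRange(cv2.cvtColor(p,cv2.COLOR_RGB2HSV),(100,140,70),(130,255,255))
    k,l,st,ce=cv2.connectedComponentsWithStats(m);return [(int(st[i][4]),(ce[i]+[x0,y0]).round(1).tolist()) for i in range(1,k) if st[i][4]>5]
print(caps(F[0],230,270,138,192),caps(F[5],230,270,138,192));print(caps(T,385,425,160,195))
b=[f['pixels'][135:205,230:270].astype(int) for f in F];print([np.abs(x-b[0]).mean().round(2) for x in b])
u=np.array([.0993,.9951,0]);v=np.array([-.9951,.0993,0]);c=np.array([.6325,-.1812,.0745])
for n,f in(('S',F[0]),('T',T)):
    print(n,'grip',proj(f,c+[0,0,.147]),'caps',[proj(f,c+a*u*.0125+k*v*.019+[0,0,.06]).round(1).tolist() for a in(1,-1) for k in(-1,0,1)])
```

```text
[(61, [243.2, 149.0]), (39, [248.2, 177.4]), (45, [241.6, 179.6]), (15, [257.1, 178.5])] [(55, [243.0, 148.7]), (39, [248.4, 177.6]), (41, [241.7, 179.5]), (14, [257.0, 178.4])]
[(80, [408.9, 169.9]), (54, [395.9, 180.7])]
[np.float64(0.0), np.float64(1.05), np.float64(1.11), np.float64(1.05), np.float64(1.08), np.float64(1.07)]
S grip [243.5024 150.2556] caps [[243.1, 181.6], [250.0, 179.5], [256.8, 177.3], [240.1, 176.1], [246.9, 174.0], [253.6, 172.0]]
T grip [407.7298 169.5366] caps [[396.5, 167.7], [395.7, 175.5], [394.8, 183.2], [406.8, 169.0], [406.0, 176.8], [405.2, 184.5]]
```

The carrier is still (only constant pixel noise between frames), and its grip and caps match the upright prediction within about 1 px.

```bash
python3 -c "
from station import arm
print(arm.job_done())"
```

```text
the job is handed in; nothing more can be done
None
```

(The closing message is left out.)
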